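# Turn the paint carousel to the red pot

### The job

Bring the red-lidded paint pot to the front of the paint carousel: push the scalloped rim of the turntable round with a fingertip until the red pot stands in the middle of the carousel's front side, the side with the brush tray, and leave it at rest there. Turn it gently, without spinning it hard, and leave the pots alone: do not touch, lift or tip any of them, and do not disturb the brush in the tray or the things on the bench.

Things in the scene. Friction and masses are not known exactly. Their poses are not given: they have to be found in the camera images.
- base: fixed wooden base of the paint carousel: a board 250 x 250 x 12 mm, with a brush tray joined to its front edge. Origin on the bench under the turntable's vertical axis; its -x axis points straight to the front, over the middle of the tray; z up. Stands anywhere on the bench, turned up to 0.3 rad (17 degrees). Between board and turntable a steel bearing of radius 62 mm leaves 24 mm free below the rim
- tray_mid (a point): middle of the brush tray that marks the carousel's front, at the height of its walls (18 mm above the bench), 158 mm in front of the axis; the tray is 66 mm deep (front to back), 250 mm wide
- turntable: plywood turntable, 36 to 60 mm above the bench; origin on the axis at its underside, z up. Turns either way without end, needs about 1 N at the rim, hardly coasts. Outline: disc of radius 125 mm plus six round lobes of radius 30 mm centred 130 mm from the axis (160 mm at the tips) at 0, 60 .. 300 degrees from its x axis; the red pot's lobe is at 0; wide finger notches lie between the lobes
- notch (a point): middle of one of the six finger notches in the rim, at the height of the top face, 148 mm from the axis, 30 degrees from the turntable's x axis; the other notches follow every 60 degrees. From here 23 mm are free inwards and about 44 mm to the lobe on either side; open outwards
- hub_top (a point): top of the low hub (radius 34 mm) in the middle of the turntable, on the axis, 71 mm above the bench. Round it six ring wells (inner radius 20.5, outer 23.5, 7 mm high) are centred 90 mm from the axis, one behind each lobe; four hold pots, two are empty
- red_pot: small glass paint pot with a red lid and red band: the one to bring to the front. 37 mm in diameter, 44 mm high, standing loose in its well, 90 mm from the axis, its top 104 mm above the bench. Origin at the centre of its underside
- blue_pot: paint pot like the red one, with blue lid and band, in another well; origin at the centre of its underside
- yellow_pot: paint pot like the red one, with yellow lid and band, in another well; origin at the centre of its underside
- white_pot: paint pot like the red one, with white lid and band, in another well; origin at the centre of its underside
- brush: flat brush with a wooden handle, 180 mm long, 17 mm wide, 9 mm high, lying along the brush tray; origin at its underside near mid-length, long axis y
- sander: red hand sander with a black sole, 165 x 80 x 57 mm, long axis x, on the bench beside the carousel; origin at the centre of its underside
- glue: white glue bottle with a long nozzle, diameter 48 mm, 118 mm high, on the bench behind the carousel; origin at the centre of its underside
- wheel: model aircraft wheel lying flat, black tyre of diameter 88 mm, 36 mm high at the axle; origin at the centre of its underside
- screwdriver: screwdriver with a yellow handle, 190 mm long, lying along its x axis on the bench beside the carousel; origin at its underside

How it is judged:
By the outcome, as a careful person would: the job done as asked, in the order asked, and still so for the second after the job is handed in, with the robot touching nothing.
It also fails if it takes over 64 s, if anything falls off the work surface, if the arm or the gripper's body presses on something with over 40 N, if the wrist force passes 120 N, or if a joint passes its speed limit or range.

### The arm

A 6-joint arm with a two-finger parallel gripper is mounted at the origin on the work surface. World frame = base frame: x ahead of the robot, y to its left, z up, the work surface at z = 0. Lengths are in m, angles in degrees, forces in N, time in s.
With the tool pointing down it reaches from about 0.35 to 0.8 m from the base axis. Payload 7.3 kg.
Tool frame: the origin (TCP) lies between the finger pads; the fingertips stand 14 mm ahead of it and the grasp point (between the pads) lies 5 mm behind it; z points along the fingers, y is the direction in which the jaws open and shut (so a half turn about z gives the same grasp; the last joint's range is limited). The gripper opens to 85 mm and grips with 20 to 120 N. Pads are 22 mm wide; open, the fingers measure 114 mm over their backs; the gripper's body (76 mm by 85 mm) begins 54 mm behind the grasp point. The pads swing forward as they close: fully open they stand 13 mm farther back than shut.
Start: joints at [-79.183, 19.595, 87.324, -0, 73.075, -8.365], TCP at [0.173, -0.496, 0.245] pointing down, gripper open.
Joint ranges: [-145.02, 145.02], [-44.19, 115.74], [2.07, 154.8], [-57.11, 237.11], [16.16, 152.29], [-177.93, 177.93]. Speed limits (degrees/s): [147.25, 147.25, 180, 180, 180, 180].

### API

Orientations are given as [roll, pitch, yaw] about the fixed x, y, z axes, in that order (R = Rz(yaw) Ry(pitch) Rx(roll)).
In Python, from rig import * gives the robot as it stands.
- The arm moves only by the shell command python3 -m handwheel 'ROWS' [OPENING]. ROWS is JSON, a list of rows, each a list of 6 numbers: the shift along the tool's x, y, z in units of 25 cm (1.0 is 25 cm), then the turn, a rotation vector about the tool's x, y, z in units of 45 degrees (1.0 is 45 degrees). In form: [[tx, ty, tz, wx, wy, wz], ...]. A call has exactly 5 rows; each row is the pose to reach, as a shift and turn from the pose measured when the call began, along the tool's axes at that moment; what a row does not reach only later rows make up. A row lasts 1/10 s, in which the tool goes at most 50 mm and 8.59 degrees, less where a joint would pass 70% of its speed; a pose out of reach is approached as far as the arm can. A call with a number of a shift or a turn outside -1 to 1 is refused whole. A call with a gripper value outside its range is refused whole. OPENING is the opening, from 0 (shut) to 1 (fully open), set as the call begins (- or left out, the last holds). The fingers move at their own pace and stop on an object; the grip force is fixed at half the most. Time passes only in rows, so rows that repeat a pose let the fingers close, or fill a call up. It gives the time, the measured TCP pose, the force and the opening at its end, in the units of the state.
- state(): the state, without advancing time (a new reading comes with each control period).
- camera(name): name is "scene" or "top"; returns a dict with "pixels" (480x640x3 uint8, red, green, blue), "depth" (480x640 float32, m along the optical axis (not along the pixel's ray), 0 where there is no reading), "vfov" (degrees; the focal length in pixels is half the picture's height over the tangent of half this angle, whatever the lens; pixels are square), "cx", "cy" (the principal point, pixels), "D" ([k1, k2, p1, p2, k3] as OpenCV has them; the pictures are not rectified), "world_from_camera" (4x4, takes a point from camera to world coordinates). Camera axes: x right, y up, looking along -z (the intrinsics and any distortion apply to the point x, -y, -z); pixel columns grow to the right and rows downward; lengths in m; the calibration is good to about 2 mm. A picture is of the moment at which its call begins.
- hand_in(): hands the job in, once; it reports no verdict.
The state is a dict: "time": time; "joint_positions": joint angles; "dq": joint speeds; "joint_torque": joint torques, N m; "tcp_pos": TCP position; "ee_rot": TCP orientation; "wrist_force": force on the tool from outside, world axes, zero at the start; "torque": the same for the moment, N m; "finger_gap": finger opening in m.
Only numpy, scipy, OpenCV 4.12 (cv2) and the standard library are available. Lean on these libraries where they do the work, as an engineer would, in place of code of your own. Each camera call takes 0.05 s, during which the arm holds its last target.

## Working session

There is one attempt and no reset: what is moved stays moved. The work goes in short steps, Python scripts to look and compute and a shell command to move; the robot and the scene stay as the last step left them, time stands still between calls to the robot, and variables do not carry over. Pictures are saved under pics/ and viewed, and the job is handed in when it is done.

```bash
ls; mkdir -p pics; python3 - <<'E'
from rig import *
import cv2,pickle
print(state())
for n in("scene","top"):
    c=camera(n); cv2.imwrite(f"pics/{n}0.png",c["pixels"][:,:,::-1]); pickle.dump(c,open(f"{n}0.pkl","wb"))
    print(n,c["vfov"],c["cx"],c["cy"],c["D"],c["world_from_camera"])
E
```

```text
pics
{'time': 0.0, 'joint_positions': array([-7.91844625e+01,  1.96351955e+01,  8.73770220e+01, -9.66351193e-04,
        7.30756685e+01, -8.36509639e+00]), 'dq': array([-0.00631449, -0.03927612, -0.02409285, -0.04553846, -0.00709564,
        0.02147254]), 'joint_torque': array([-1.90692881e-03, -4.33679616e+01, -2.46019006e+01, -1.60730592e-04,
        7.74800254e-03, -2.83853751e-05]), 'tcp_pos': array([ 0.17243175, -0.49546882,  0.24463846]), 'ee_rot': array([-1.79912915e+02, -1.18714474e-02,  1.91809069e+01]), 'wrist_force': array([ 0.50524871,  1.63418005, -0.45333329]), 'torque': array([ 0.05319673, -0.00946631, -0.02527354]), 'finger_gap': 0.08545056692294883}
scene 44.58006414747347 322.3381901183513 237.28156684407074 [-0.08484742  0.          0.          0.          0.        ] [[-0.16668886 -0.5777032   0.79904558  1.43256993]
 [ 0.98572427 -0.07814241  0.14913559  0.18931259]
 [-0.02371676  0.81249786  0.58248153  0.70808681]
 [ 0.          0.          0.          1.        ]]
top 54.19698232965697 322.2498034531439 245.1475810439189 [0.02457879 0.         0.         0.         0.        ] [[ 0.0241063   0.994606   -0.10088504  0.48322914]
 [-0.99969683  0.02448893  0.00255586  0.00949339]
 [ 0.00501264  0.10079284  0.99489481  0.88838961]
 [ 0.          0.          0.          1.        ]]
```

View pics/scene0.png

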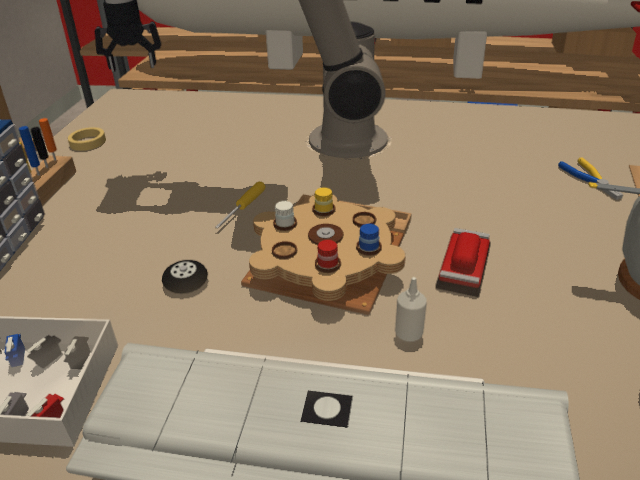

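View pics/top0.png

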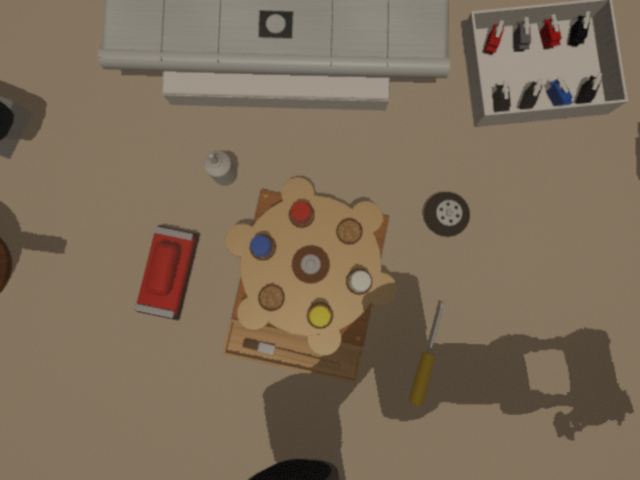

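The top view shows the hub at about (311,264). The pots are at red (301,213), blue (261,246), white (360,281) and yellow (320,316). The tray, toward the robot, is centred at about (294,350). The red pot is roughly opposite the tray, so it needs close to half a turn.

```bash
cat >h.py <<'E'
import numpy as np,cv2,pickle
def ray(c,u,v):
    f=240/np.tan(np.radians(c["vfov"]/2));K=np.array([[f,0,c["cx"]],[0,f,c["cy"]],[0,0,1]])
    p=cv2.undistortPoints(np.array([[[u,v]]],float),K,np.array(c["D"],float))[0,0]
    T=c["world_from_camera"];return T[:3,3],T[:3,:3]@np.array([p[0],-p[1],-1])
def atz(c,u,v,z):
    o,d=ray(c,u,v);return o+d*(z-o[2])/d[2]
def proj(c,P):
    f=240/np.tan(np.radians(c["vfov"]/2));K=np.array([[f,0,c["cx"]],[0,f,c["cy"]],[0,0,1]])
    T=c["world_from_camera"];q=(np.atleast_2d(P)-T[:3,3])@T[:3,:3];q=q*[1,-1,-1]
    return cv2.projectPoints(q,np.zeros(3),np.zeros(3),K,np.array(c["D"],float))[0][:,0]
def crop(c,u0,v0,u1,v1,k,name):
    cv2.imwrite(name,cv2.resize(c["pixels"][v0:v1,u0:u1,::-1],None,fx=k,fy=k,interpolation=cv2.INTER_CUBIC))
E
python3 - <<'E'
from h import *
c=pickle.load(open("top0.pkl","rb"))
crop(c,215,170,405,390,2.7,"pics/c0.png")
for n,u,v,z in[("hub",311,264,.071),("red",301,213,.104),("blue",261,246,.104),("white",360,281,.104),("yel",320,316,.104)]:
    print(n,atz(c,u,v,z))
E
```

```text
hub [0.53258957 0.02621358 0.071     ]
red [0.61654038 0.04474103 0.104     ]
blue [0.55879935 0.11024146 0.104     ]
white [ 0.504221   -0.05692724  0.104     ]
yel [0.44487489 0.00835925 0.104     ]
```

View pics/c0.png

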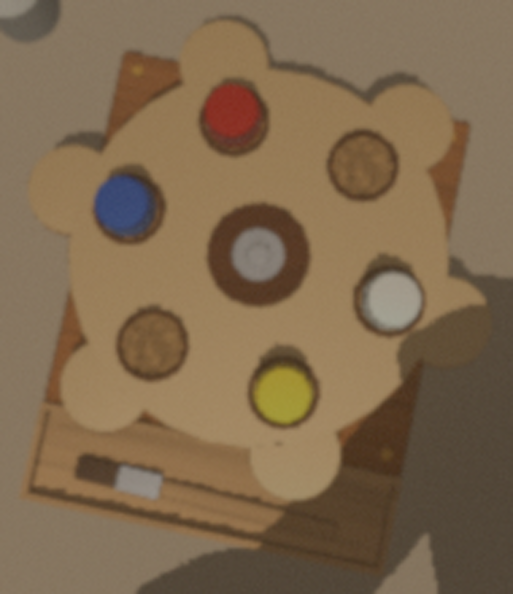

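```bash
python3 - <<'E'
from h import *
c=pickle.load(open("top0.pkl","rb"))
g=lambda x,y,z:atz(c,215+(x+.5)/2.7-.5,170+(y+.5)/2.7-.5,z)
A=g(22,493,.018);B=g(380,571,.018);C=g(125,52,.012);D=g(469,123,.012)
hub=g(259,254,.071)
print(A,B,C,D,hub)
for P,Q in((A,B),(C,D)):
    d=P-Q; print(np.linalg.norm(d[:2]),"front dir-yaw", np.degrees(np.arctan2(d[1],d[0]))-90)
M=(A+B)/2-hub;print("front mid angle",np.degrees(np.arctan2(M[1],M[0])),np.linalg.norm(M[:2]))
M=(C+D)/2-hub;print("back mid angle",np.degrees(np.arctan2(M[1],M[0])),np.linalg.norm(M[:2]))
# axis estimate from pots
P=np.array([g(233,110,.104),g(125,205,.104),g(391,300,.104),g(283,393,.104)])
for p in P:
    d=p-hub;print(p,np.degrees(np.arctan2(d[1],d[0])),np.hypot(*d[:2]))
print((P[0]+P[3])/2,(P[1]+P[2])/2)
E
```

```text
[0.37145426 0.18312226 0.018     ] [ 0.32574768 -0.0586954   0.018     ] [0.67644713 0.12610711 0.012     ] [ 0.63198822 -0.11639042  0.012     ] [0.53299324 0.02690281 0.071     ]
0.2460993089945264 front dir-yaw -10.703354104194844
0.24653933636544645 front dir-yaw -10.389095178084034
front mid angle 169.15925513086722 0.18774277106329335
back mid angle -10.306518288011228 0.12321250903657721
[0.62094744 0.04489809 0.104     ] 11.5630391639323 0.0897762301595421
[0.55945434 0.11029695 0.104     ] 72.39567995378037 0.08749155817195478
[ 0.50453936 -0.05608795  0.104     ] -108.92458769757589 0.0877330596992463
[0.44609734 0.00921706 0.104     ] -168.4958378415671 0.08867740839772913
[0.53352239 0.02705758 0.104     ] [0.53199685 0.0271045  0.104     ]
```

```bash
python3 -m handwheel '[[0.15,-0.05,0,0,0,0.08],[0.35,-0.1,0,0,0,0.17],[0.55,-0.16,0,0,0,0.26],[0.75,-0.22,0,0,0,0.35],[0.9,-0.26,0,0,0,0.426]]' 0; python3 - <<'E'
from h import *
c=pickle.load(open("top0.pkl","rb"))
g=atz(c,219,160,.1);print("glue",g, "wheel",atz(c,448,213,.03))
E
```

```text
time: 0.6
tcp_pos: [0.365, -0.3584, 0.2446]
ee_rot: [-179.9, 0.0, -0.1]
wrist_force: [0.7, -0.9, 0.5]
finger_gap: 0.0124
glue [0.70561029 0.18810688 0.1       ] wheel [ 0.63580839 -0.22401699  0.03      ]
```

```bash
python3 -m handwheel '[[0.02,-0.15,0,0,0,0],[0.04,-0.33,0,0,0,0],[0.06,-0.52,0,0,0,0],[0.08,-0.7,0,0,0,0],[0.08,-0.87,0,0,0,0]]' 0;  python3 -m handwheel '[[0,-0.19,0,0,0,0],[0,-0.38,0,0,0,0],[0,-0.57,0,0,0,0],[0,-0.75,0,0,0,0],[0.004,-0.87,0,0,0,0]]' 0; python3 - <<'E'
from rig import *
from h import *
c=camera("scene"); crop(c,200,60,440,320,2.2,"pics/s1.png")
print(state()["tcp_pos"],state()["ee_rot"])
E
```

```text
time: 1.1
tcp_pos: [0.3854, -0.1389, 0.2448]
ee_rot: [-179.9, 0.0, -0.1]
wrist_force: [1.9, 1.4, 0.0]
finger_gap: 0.0002
time: 1.6
tcp_pos: [0.3861, 0.0811, 0.2453]
ee_rot: [-179.8, 0.1, -0.0]
wrist_force: [0.5, -1.3, -0.5]
finger_gap: -0.0002
[0.38615487 0.08362894 0.2452859 ] [-1.79718548e+02  5.04651342e-02  2.51911148e-02]
```

View pics/s1.png

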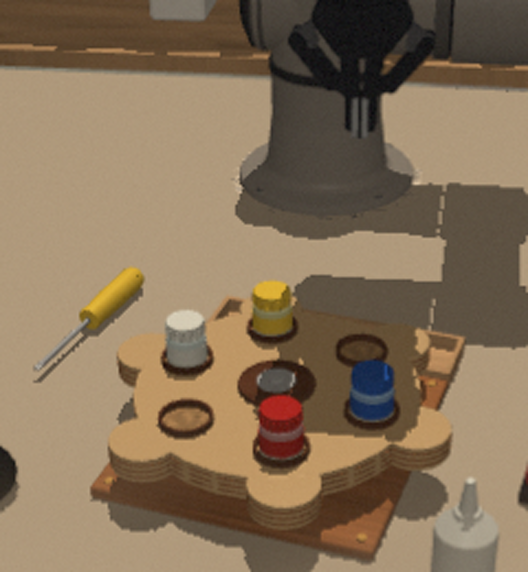

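The scene is unchanged. The shut fingers are above the front-left side of the carousel, and no pot is close to the descent point in the notch at 161.5°.

```bash
python3 -m handwheel '[[0,0.03,0.08,0,0,0],[0,0.03,0.2,0,0,0],[0,0.03,0.3,0,0,0],[0,0.03,0.4,0,0,0],[0,0.03,0.48,0,0,0]]' 0;  python3 -m handwheel '[[0,0,0.07,0,0,0],[0,0,0.13,0,0,0],[0,0,0.19,0,0,0],[0,0,0.23,0,0,0],[0,0,0.26,0,0,0]]' 0; python3 - <<'E'
from rig import *
from h import *
c=camera("scene"); crop(c,200,100,440,330,2.4,"pics/s2.png")
print(state()["tcp_pos"],state()["wrist_force"])
axis=np.array([.533,.027])
for a in range(160,350,6):
    print(a,np.round(axis+.154*np.array([np.cos(np.radians(a)),np.sin(np.radians(a))]),4),end="; ")
E
```

```text
time: 2.15
tcp_pos: [0.3854, 0.0767, 0.1239]
ee_rot: [-179.7, 0.1, 0.0]
wrist_force: [0.1, -0.2, 0.0]
finger_gap: 0.0001
time: 2.65
tcp_pos: [0.3849, 0.0769, 0.058]
ee_rot: [-179.7, 0.2, 0.0]
wrist_force: [-0.5, 0.0, -0.6]
finger_gap: 0.0002
[0.38453008 0.07692733 0.05746764] [-0.44115724 -0.11408471 -1.82438111]
160 [0.3883 0.0797]; 166 [0.3836 0.0643]; 172 [0.3805 0.0484]; 178 [0.3791 0.0324]; 184 [0.3794 0.0163]; 190 [3.813e-01 3.000e-04]; 196 [ 0.385  -0.0154]; 202 [ 0.3902 -0.0307]; 208 [ 0.397  -0.0453]; 214 [ 0.4053 -0.0591]; 220 [ 0.415 -0.072]; 226 [ 0.426  -0.0838]; 232 [ 0.4382 -0.0944]; 238 [ 0.4514 -0.1036]; 244 [ 0.4655 -0.1114]; 250 [ 0.4803 -0.1177]; 256 [ 0.4957 -0.1224]; 262 [ 0.5116 -0.1255]; 268 [ 0.5276 -0.1269]; 274 [ 0.5437 -0.1266]; 280 [ 0.5597 -0.1247]; 286 [ 0.5754 -0.121 ]; 292 [ 0.5907 -0.1158]; 298 [ 0.6053 -0.109 ]; 304 [ 0.6191 -0.1007]; 310 [ 0.632 -0.091]; 316 [ 0.6438 -0.08  ]; 322 [ 0.6544 -0.0678]; 328 [ 0.6636 -0.0546]; 334 [ 0.6714 -0.0405]; 340 [ 0.6777 -0.0257]; 346 [ 0.6824 -0.0103];
```

View pics/s2.png

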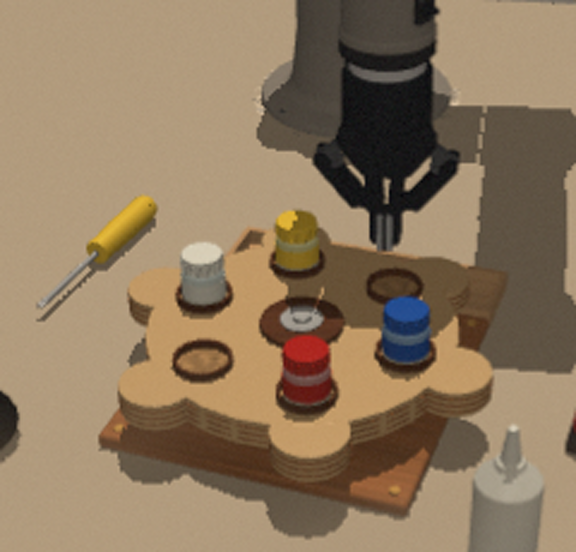

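```bash
cat >plan.py <<'E'
import sys
from rig import *
from h import *
from scipy.spatial.transform import Rotation as R
s=state();p=s["tcp_pos"];Rm=R.from_euler("xyz",s["ee_rot"],degrees=True)
ax=np.array([.533,.027]);d=p[:2]-ax;a=np.degrees(np.arctan2(d[1],d[0]))%360
st=float(sys.argv[1]);n=int(sys.argv[2]);r=float(sys.argv[3]) if len(sys.argv)>3 else .154
print("ang %.2f r %.4f z %.4f F"%(a,np.hypot(*d),p[2]),np.round(s["wrist_force"],1))
for i in range(1,n+1):
    b=np.radians(a+st*i);t=np.array([*(ax+r*np.array([np.cos(b),np.sin(b)])),.058])
    print(np.round(Rm.inv().apply(t-p)/.25,3).tolist())
E
python3 plan.py 2.5 5
```

```text
ang 161.41 r 0.1566 z 0.0575 F [-0.4 -0.1 -1.8]
[0.002, 0.029, -0.002]
[-0.005, 0.055, -0.002]
[-0.011, 0.081, -0.002]
[-0.015, 0.108, -0.003]
[-0.019, 0.134, -0.003]
```

```bash
python3 -m handwheel '[[0.002,0.029,0,0,0,0],[-0.005,0.055,0,0,0,0],[-0.011,0.081,0,0,0,0],[-0.015,0.108,0,0,0,0],[-0.019,0.134,0,0,0,0]]' 0; python3 plan.py 3 10
```

```text
time: 3.2
tcp_pos: [0.3798, 0.0427, 0.0576]
ee_rot: [-179.7, 0.2, 0.0]
wrist_force: [0.3, 0.0, -0.3]
finger_gap: -0.0002
ang 174.15 r 0.1540 z 0.0576 F [ 0.3  0.  -0.3]
[-0.002, 0.032, -0.002]
[-0.003, 0.064, -0.002]
[-0.002, 0.097, -0.002]
[0.0, 0.129, -0.002]
[0.005, 0.161, -0.002]
[0.011, 0.192, -0.003]
[0.018, 0.224, -0.003]
[0.028, 0.255, -0.003]
[0.038, 0.285, -0.003]
[0.051, 0.315, -0.003]
```

```bash
python3 -m handwheel '[[-0.002,0.032,0,0,0,0],[-0.003,0.064,0,0,0,0],[-0.002,0.097,0,0,0,0],[0,0.129,0,0,0,0],[0.005,0.161,0,0,0,0]]' 0; python3 plan.py 3 5; python3 - <<'E'
from rig import *
from h import *
c=camera("top"); crop(c,205,170,415,390,2.6,"pics/t3.png")
E
```

```text
time: 3.7
tcp_pos: [0.3809, 0.0018, 0.0574]
ee_rot: [-179.7, 0.2, -0.0]
wrist_force: [-0.7, 0.6, -0.2]
finger_gap: 0.0001
ang 189.42 r 0.1541 z 0.0574 F [-0.7  0.6 -0.2]
[0.007, 0.032, -0.003]
[0.014, 0.063, -0.003]
[0.024, 0.094, -0.003]
[0.035, 0.124, -0.003]
[0.047, 0.154, -0.004]
```

View pics/t3.png

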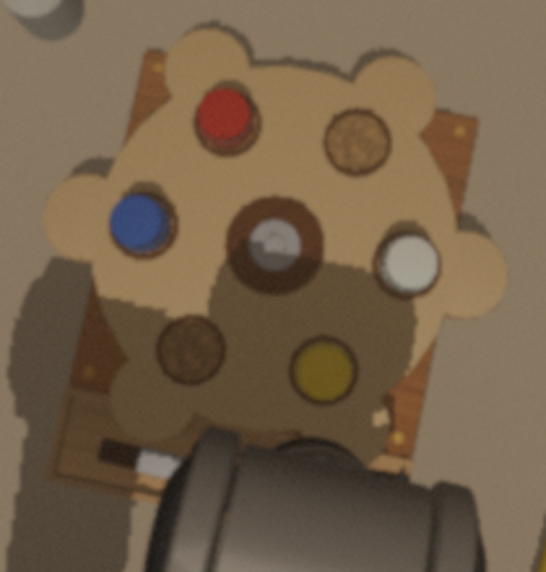

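The table is turning counter-clockwise in this view. The red pot has moved left to crop (227,115), and the pots are still upright in their wells. I'll continue the arc.

```bash
python3 -m handwheel '[[0.007,0.032,0,0,0,0],[0.014,0.063,0,0,0,0],[0.024,0.094,0,0,0,0],[0.035,0.124,0,0,0,0],[0.047,0.154,0,0,0,0]]' 0; python3 plan.py 3 5
```

```text
time: 4.25
tcp_pos: [0.3935, -0.0382, 0.0572]
ee_rot: [-179.7, 0.2, -0.0]
wrist_force: [0.1, 0.3, -0.6]
finger_gap: 0.0001
ang 205.04 r 0.1540 z 0.0572 F [ 0.1  0.3 -0.6]
[0.014, 0.029, -0.004]
[0.03, 0.057, -0.004]
[0.048, 0.084, -0.004]
[0.066, 0.11, -0.004]
[0.086, 0.136, -0.004]
```

```bash
python3 -m handwheel '[[0.014,0.029,-0.004,0,0,0],[0.03,0.057,-0.004,0,0,0],[0.048,0.084,-0.004,0,0,0],[0.066,0.11,-0.004,0,0,0],[0.086,0.136,-0.004,0,0,0]]' 0; python3 plan.py 3 5
```

```text
time: 4.75
tcp_pos: [0.4154, -0.0727, 0.0579]
ee_rot: [-179.7, 0.2, -0.0]
wrist_force: [-0.0, 0.7, 0.1]
finger_gap: 0.0003
ang 220.29 r 0.1542 z 0.0579 F [-0.   0.7  0.1]
[0.022, 0.023, -0.001]
[0.045, 0.046, -0.001]
[0.069, 0.068, -0.001]
[0.094, 0.088, -0.001]
[0.12, 0.107, -0.001]
```

```bash
python3 -m handwheel '[[0.022,0.023,-0.001,0,0,0],[0.045,0.046,-0.001,0,0,0],[0.069,0.068,-0.001,0,0,0],[0.094,0.088,-0.001,0,0,0],[0.12,0.107,-0.001,0,0,0]]' 0; python3 plan.py 3 5
```

```text
time: 5.25
tcp_pos: [0.4459, -0.0999, 0.0579]
ee_rot: [-179.7, 0.2, -0.0]
wrist_force: [-0.7, 0.5, -0.6]
finger_gap: -0.0
ang 235.53 r 0.1539 z 0.0579 F [-0.7  0.5 -0.6]
[0.027, 0.018, -0.0]
[0.055, 0.034, -0.001]
[0.084, 0.049, -0.001]
[0.113, 0.062, -0.001]
[0.143, 0.073, -0.001]
```

```bash
python3 -m handwheel '[[0.027,0.018,0,0,0,0],[0.055,0.034,0,0,0,0],[0.084,0.049,0,0,0,0],[0.113,0.062,0,0,0,0],[0.143,0.073,0,0,0,0]]' 0; python3 plan.py 3 5
```

```text
time: 5.75
tcp_pos: [0.4823, -0.1184, 0.0577]
ee_rot: [-179.7, 0.2, -0.0]
wrist_force: [-1.1, 0.3, 0.1]
finger_gap: 0.0001
ang 250.77 r 0.1540 z 0.0577 F [-1.1  0.3  0.1]
[0.031, 0.01, -0.001]
[0.062, 0.018, -0.001]
[0.094, 0.024, -0.002]
[0.125, 0.029, -0.002]
[0.157, 0.033, -0.002]
```

```bash
python3 -m handwheel '[[0.031,0.01,0,0,0,0],[0.062,0.018,0,0,0,0],[0.094,0.024,0,0,0,0],[0.125,0.029,0,0,0,0],[0.157,0.033,0,0,0,0]]' 0; python3 plan.py 3 5; python3 - <<'E'
from rig import *
from h import *
c=camera("top"); crop(c,205,170,415,390,2.6,"pics/t4.png")
E
```

```text
time: 6.25
tcp_pos: [0.5221, -0.1267, 0.0575]
ee_rot: [-179.7, 0.2, -0.0]
wrist_force: [-0.8, 0.5, -0.4]
finger_gap: 0.0001
ang 265.94 r 0.1541 z 0.0575 F [-0.8  0.5 -0.4]
[0.032, 0.001, -0.002]
[0.064, 0.001, -0.002]
[0.097, -0.001, -0.002]
[0.129, -0.005, -0.002]
[0.161, -0.01, -0.003]
```

View pics/t4.png

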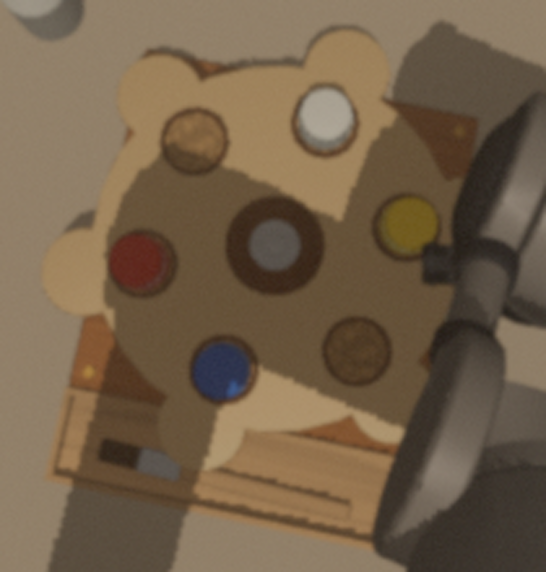

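The red pot is now on the left at crop (140,262), about 96° round. All pots are still in their wells, and the brush is where it was.

```bash
python3 -m handwheel '[[0.032,0.001,-0.002,0,0,0],[0.064,0.001,-0.002,0,0,0],[0.097,-0.001,-0.002,0,0,0],[0.129,-0.005,-0.002,0,0,0],[0.161,-0.01,-0.003,0,0,0]]' 0; python3 plan.py 3 5
```

```text
time: 6.8
tcp_pos: [0.5645, -0.1245, 0.0583]
ee_rot: [-179.8, 0.1, -0.0]
wrist_force: [-1.1, -0.3, -0.3]
finger_gap: -0.0002
ang 281.73 r 0.1547 z 0.0583 F [-1.1 -0.3 -0.3]
[0.031, -0.01, 0.001]
[0.062, -0.019, 0.001]
[0.092, -0.03, 0.001]
[0.122, -0.042, 0.001]
[0.151, -0.056, 0.001]
```

```bash
python3 -m handwheel '[[0.031,-0.01,0,0,0,0],[0.062,-0.019,0,0,0,0],[0.092,-0.03,0,0,0,0],[0.122,-0.042,0,0,0,0],[0.151,-0.056,0,0,0,0]]' 0; python3 plan.py 3 5
```

```text
time: 7.3
tcp_pos: [0.6028, -0.1102, 0.0583]
ee_rot: [-179.8, 0.1, -0.0]
wrist_force: [-1.4, -0.4, 1.4]
finger_gap: -0.0
ang 296.97 r 0.1540 z 0.0583 F [-1.4 -0.4  1.4]
[0.028, -0.015, 0.001]
[0.056, -0.032, 0.001]
[0.082, -0.05, 0.001]
[0.108, -0.07, 0.001]
[0.133, -0.091, 0.001]
```

```bash
python3 -m handwheel '[[0.028,-0.015,0,0,0,0],[0.056,-0.032,0,0,0,0],[0.082,-0.05,0,0,0,0],[0.108,-0.07,0,0,0,0],[0.133,-0.091,0,0,0,0]]' 0; python3 plan.py 2 5; python3 - <<'E'
from rig import *
from h import *
c=camera("top"); crop(c,205,170,415,390,2.6,"pics/t5.png");pickle.dump(c,open("t5.pkl","wb"))
E
```

```text
time: 7.8
tcp_pos: [0.6366, -0.0871, 0.0584]
ee_rot: [-179.8, 0.1, -0.0]
wrist_force: [-0.9, -0.9, 0.1]
finger_gap: 0.0001
ang 312.25 r 0.1541 z 0.0584 F [-0.9 -0.9  0.1]
[0.015, -0.015, 0.001]
[0.031, -0.03, 0.001]
[0.045, -0.046, 0.002]
[0.059, -0.062, 0.002]
[0.073, -0.079, 0.002]
```

View pics/t5.png

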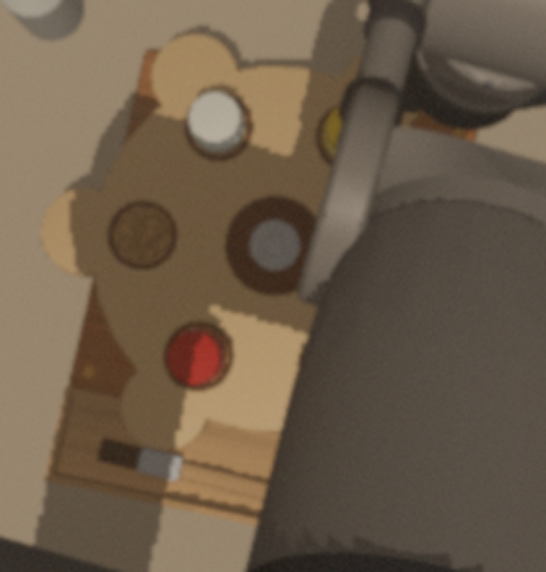

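```bash
cat >ang.py <<'E'
from h import *
ax=np.array([.533,.027])
def an(c,x,y,z,u0=205,v0=170,k=2.6):
    p=atz(c,u0+(x+.5)/k-.5,v0+(y+.5)/k-.5,z)[:2];d=p-ax
    return np.round(p,4),np.degrees(np.arctan2(d[1],d[0]))%360,np.hypot(*d)
E
python3 - <<'E'
from ang import *
c=pickle.load(open("t5.pkl","rb"))
print(an(c,196,357,.104),an(c,217,120,.104),an(c,142,235,.067),an(c,274,244,.071))
E
```

```text
(array([0.4581, 0.0749]), np.float64(147.43707181081422), np.float64(0.08891412196902446)) (array([0.6111, 0.0663]), np.float64(26.707155346251), np.float64(0.08745713391636249)) (array([0.5375, 0.117 ]), np.float64(87.12965452866914), np.float64(0.09014125760518434)) (array([0.5334, 0.0278]), np.float64(67.14507600195374), np.float64(0.000916466759984707))
```

The red pot is at about 147° and the target is about 169.4°. I'll advance another 18° or so, slowing down, and then measure.

```bash
python3 -m handwheel '[[0.015,-0.015,0,0,0,0],[0.031,-0.03,0,0,0,0],[0.045,-0.046,0,0,0,0],[0.059,-0.062,0,0,0,0],[0.073,-0.079,0,0,0,0]]' 0; python3 plan.py 1.6 5
```

```text
time: 8.35
tcp_pos: [0.656, -0.0662, 0.0585]
ee_rot: [-179.8, 0.0, 0.0]
wrist_force: [-0.3, -1.1, -0.5]
finger_gap: -0.0001
ang 322.86 r 0.1543 z 0.0585 F [-0.3 -1.1 -0.5]
[0.009, -0.015, 0.002]
[0.019, -0.029, 0.002]
[0.028, -0.043, 0.002]
[0.037, -0.058, 0.002]
[0.046, -0.073, 0.002]
```

```bash
python3 -m handwheel '[[0.009,-0.015,0,0,0,0],[0.019,-0.029,0,0,0,0],[0.028,-0.043,0,0,0,0],[0.037,-0.058,0,0,0,0],[0.046,-0.073,0,0,0,0]]' 0; python3 plan.py 0.6 5; python3 - <<'E'
from rig import *
from h import *
c=camera("top"); crop(c,205,170,415,390,2.6,"pics/t6.png");pickle.dump(c,open("t6.pkl","wb"))
E
```

```text
time: 8.85
tcp_pos: [0.6676, -0.0476, 0.0586]
ee_rot: [-179.8, 0.0, 0.0]
wrist_force: [-0.4, -0.5, -0.3]
finger_gap: -0.0001
ang 331.00 r 0.1539 z 0.0586 F [-0.4 -0.5 -0.3]
[0.003, -0.005, 0.002]
[0.007, -0.011, 0.002]
[0.009, -0.017, 0.002]
[0.012, -0.023, 0.002]
[0.015, -0.028, 0.002]
```

View pics/t6.png

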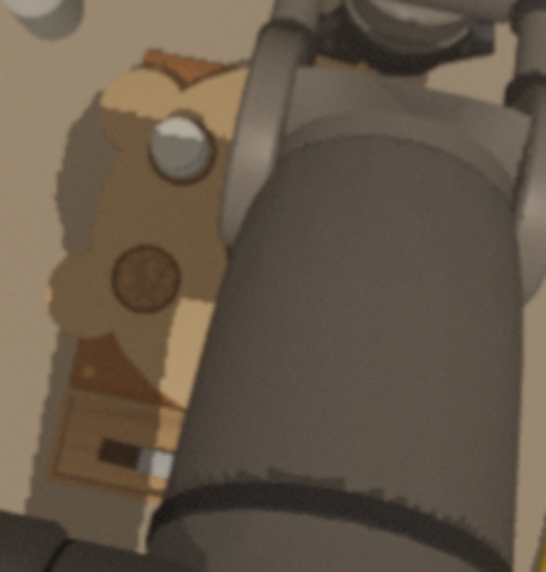

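```bash
python3 - <<'E'
from ang import *
c=pickle.load(open("t6.pkl","rb"))
print(an(c,180,149,.104)[1]+120,an(c,146,278,.067)[1]+60)
E
```

```text
166.97209640957038 165.75697633420899
```

```bash
python3 -m handwheel '[[0.003,-0.005,0,0,0,0],[0.007,-0.011,0,0,0,0],[0.009,-0.017,0,0,0,0],[0.012,-0.023,0,0,0,0],[0.015,-0.028,0,0,0,0]]' 0; python3 -m handwheel '[[0,0,0,0,0,0],[0,0,0,0,0,0],[0,0,0,0,0,0],[0,0,0,0,0,0],[0,0,0,0,0,0]]' 0; python3 plan.py 0.6 2;python3 - <<'E'
from rig import *
from h import *
c=camera("top"); crop(c,205,170,415,390,2.6,"pics/t7.png");pickle.dump(c,open("t7.pkl","wb"))
c=camera("scene"); crop(c,220,150,440,320,3.5,"pics/s7.png");pickle.dump(c,open("s7.pkl","wb"))
E
```

```text
time: 9.4
tcp_pos: [0.6717, -0.0399, 0.0586]
ee_rot: [-179.7, 0.0, 0.0]
wrist_force: [-0.2, -0.2, 0.4]
finger_gap: -0.0
time: 9.9
tcp_pos: [0.6717, -0.0399, 0.0587]
ee_rot: [-179.7, 0.0, 0.0]
wrist_force: [-0.7, -0.6, -0.4]
finger_gap: -0.0002
ang 334.26 r 0.1540 z 0.0587 F [-0.7 -0.6 -0.4]
[0.003, -0.006, 0.003]
[0.005, -0.012, 0.003]
```

View pics/t7.png

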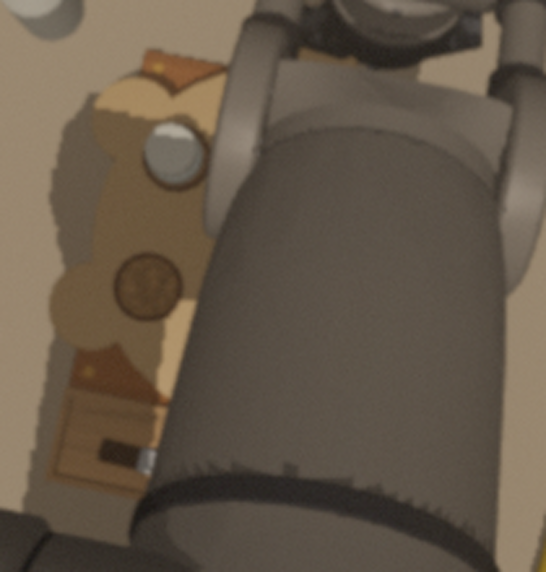

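View pics/s7.png

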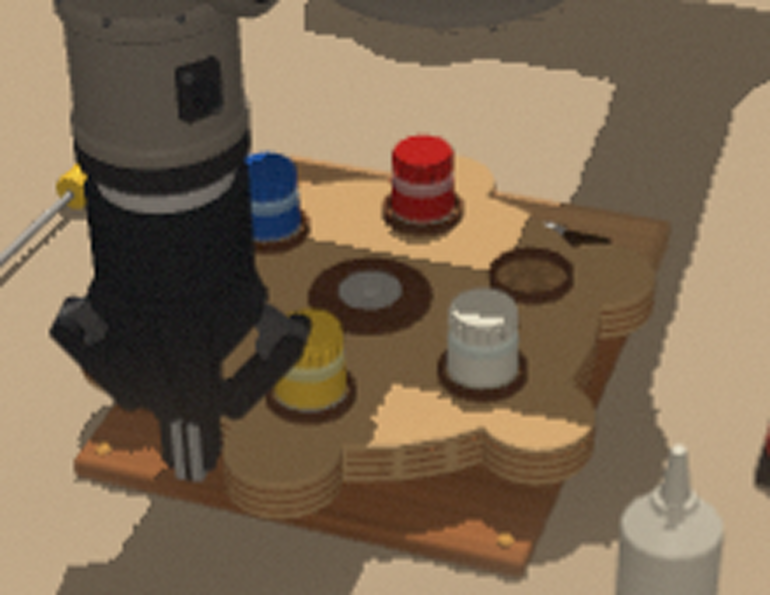

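The red pot stands at the front (tray) side, at scene crop (423,180). The finger rests against the yellow lobe and nothing is tipped. Measuring the angle next.

```bash
python3 - <<'E'
from ang import *
c=pickle.load(open("t7.pkl","rb"))
print(an(c,175,154,.104)[1]+120,an(c,148,286.5,.067)[1]+60)
c=pickle.load(open("s7.pkl","rb"))
k=dict(u0=220,v0=150,k=3.5)
print("hub",an(c,371,291,.071,**k))
print("red",an(c,423,147,.104,**k),"white",an(c,483,308,.104,**k))
E
```

```text
170.03002866419587 169.50178942829413
hub (array([0.5434, 0.03  ]), np.float64(15.838542605214306), np.float64(0.010827107148613825))
red (array([0.4457, 0.0445]), np.float64(168.68192340380807), np.float64(0.08907148230715364)) white (array([0.5966, 0.0967]), np.float64(47.60588858744015), np.float64(0.09433257661328537))
```

The table is at about 169.5°, which matches the target within measurement error. I'll back the finger off the lobe, lift it, and clear the view.

```bash
python3 -m handwheel '[[-0.007,0.016,0,0,0,0],[-0.014,0.03,0,0,0,0],[-0.02,0.044,0,0,0,0],[-0.015,0.05,-0.05,0,0,0],[-0.01,0.05,-0.15,0,0,0]]' 0; python3 -m handwheel '[[0,0,-0.15,0,0,0],[0,0,-0.3,0,0,0],[0,0,-0.45,0,0,0],[0,0,-0.6,0,0,0],[0,0.0,-0.7,0,0,0]]' 0;  python3 -m handwheel '[[-0.1,0.15,0,0,0,0],[-0.2,0.3,0,0,0,0],[-0.3,0.45,0,0,0,0],[-0.4,0.6,0,0,0,0],[-0.5,0.78,0,0,0,0]]' 0; python3 -m handwheel '[[-0.1,0.15,0,0,0,0],[-0.2,0.3,0,0,0,0],[-0.3,0.45,0,0,0,0],[-0.4,0.6,0,0,0,0],[-0.4,0.7,0,0,0,0]]' 0;python3 - <<'E'
from rig import *
from h import *
c=camera("top"); crop(c,205,170,415,390,2.6,"pics/t8.png");pickle.dump(c,open("t8.pkl","wb"))
c=camera("scene"); cv2.imwrite("pics/s8.png",c["pixels"][:,:,::-1])
E
```

```text
time: 10.5
tcp_pos: [0.6681, -0.0528, 0.0951]
ee_rot: [-179.7, 0.2, -0.0]
wrist_force: [0.8, -0.3, 0.5]
finger_gap: -0.0003
time: 11.0
tcp_pos: [0.6693, -0.054, 0.2749]
ee_rot: [-179.8, -0.0, -0.0]
wrist_force: [0.0, -0.5, 0.3]
finger_gap: -0.0001
time: 11.5
tcp_pos: [0.5438, -0.2485, 0.2754]
ee_rot: [-179.8, -0.1, 0.0]
wrist_force: [0.6, -0.3, 0.5]
finger_gap: -0.0
time: 12.0
tcp_pos: [0.4408, -0.4264, 0.2762]
ee_rot: [-179.9, -0.1, -0.2]
wrist_force: [0.4, -0.3, 0.4]
finger_gap: 0.0001
```

View pics/t8.png

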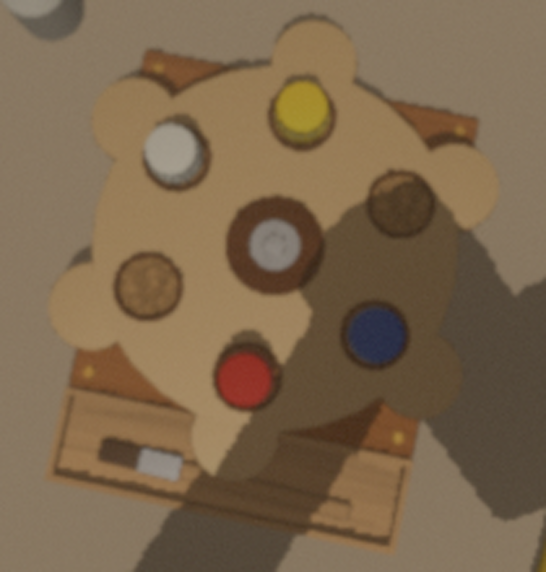

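View pics/s8.png

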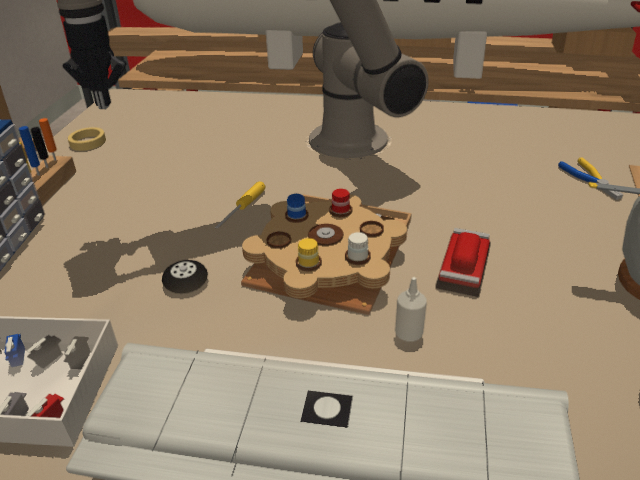

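```bash
python3 - <<'E'
from ang import *
c=pickle.load(open("t8.pkl","rb"))
for n,x,y,z,o in[("red",245,380,.104,0),("white",173,152,.104,120),("yel",302,107,.104,180),("blue",377,336,.104,-60),("w1",148,286.5,.067,60),("w2",401,203,.067,-120)]:
    r=an(c,x,y,z);print(n,r[0],round((r[1]+o)%360,2),round(r[2],4))
a=lambda x,y,z:an(c,x,y,z)[0]
d=a(148,286.5,.067)-a(401,203,.067);print("wells line",np.degrees(np.arctan2(d[1],d[0]))+60,(a(148,286.5,.067)+a(401,203,.067))/2)
d=a(245,380,.104)-a(302,107,.104);print("red-yel",np.degrees(np.arctan2(d[1],d[0])))
d=a(173,152,.104)-a(377,336,.104);print("white-blue",np.degrees(np.arctan2(d[1],d[0]))+120)
F=(a(49,480,.018),a(394,550,.018));B=(a(147,50,.012),a(478,118,.012))
for P,Q in(F,B):
    d=P-Q;print("front dir",np.degrees(np.arctan2(d[1],d[0]))+90)
m=(sum(F)-sum(B))/2;print("mid line",np.degrees(np.arctan2(m[1],m[0])))
from rig import state; print(state()["time"],abs(state()["dq"]).max())
E
```

```text
red [0.4443 0.0432] 169.64 0.0902
white [0.5894 0.0941] 169.95 0.0877
yel [0.6211 0.0113] 169.87 0.0895
blue [ 0.4741 -0.0403] 168.8 0.0894
w1 [0.503  0.1117] 169.5 0.0898
w2 [ 0.5635 -0.0572] 169.89 0.0896
wells line 169.707530108382 [0.53325 0.02725]
red-yel 169.772171609253
white-blue 169.37413899262788
front dir 170.10420835166533
front dir 169.66186260015775
mid line 169.62796269881093
12.1 3.3361686345480854
```

```bash
python3 -m handwheel '[[0,0,0,0,0,0],[0,0,0,0,0,0],[0,0,0,0,0,0],[0,0,0,0,0,0],[0,0,0,0,0,0]]'; python3 -c "
from rig import *
print(hand_in())"
```

```text
time: 12.6
tcp_pos: [0.4428, -0.4262, 0.2754]
ee_rot: [-179.9, -0.2, -0.2]
wrist_force: [-0.5, -0.1, 0.4]
finger_gap: 0.0003
the job is handed in; nothing more can be done
None
```

The red pot now stands in the middle of the carousel's front side, and I handed the job in at 12.6 s of the 64 s allowed. I turned the rim about 158° in one slow sweep (30°/s or less), pushing one lobe with the shut fingertips. Then I backed the finger off, lifted it and moved the arm clear.

- **Final angle:** the turntable measures about 169.6° and the base's front direction 169.6 to 170.1°, so they agree within about half a degree. Single features scattered between 168.8° and 170.0°; the blue pot, in the arm's shadow, was the lowest.
- **A disagreement:** before the finger came off, my scene-camera readings put the hub about 11 mm from the top camera's position. I used the top camera.
- **Pots and surroundings:** the last pictures show all four pots upright in their wells. The brush and the things on the bench look unmoved, judged by eye.
- **Force:** the wrist force readings stayed under about 2 N throughout, and the arm was touching nothing at the end.

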